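Clamp a jar in the jar vise for its lid check

TASK

Pick up the wide jar and set it down gently, upright, on the bed of the jar vise between the two open jaws, centred across them. Then turn the crank clockwise until the jar is held between the jaws with the sprung pad pushed about halfway into its travel; do not knock or crush the glass. Leave the other packs where they stand and let go of everything.

Things in the scene. Friction and masses are not known exactly. Their poses are not given: they have to be found in the camera images.
- wide_jar: The wide amber glass jar with a flat brass-coloured lid: the widest of the round packs, 64 mm in diameter and 100 mm high (glass up to 78 mm, lid 60 mm in diameter above). About 0.3 kg. Origin at the centre of its underside, z up.
- slim_jar: Bystander: slimmer amber jar of the same style, 44 mm in diameter, 85 mm high. Origin at the centre of its underside.
- flask: Bystander: small clear bottle with a black cap, 48 mm in diameter, 135 mm high. Origin at the centre of its underside.
- carton: Bystander: cardboard carton 50 x 85 x 110 mm high. Origin at the centre of its underside.
- bed (a point): Where the jar is to stand: on top of the vise's bed, 30 mm above the table, mid-width, 38 mm from the fixed jaw's face. Axes of the bolted-down vise: y along the screw from crank to fixed jaw, x across the jaws, z up. Base 120 mm (x) by 230 mm (y, from -143 to +87 mm of this point). Jaws and end bracket rise to 110 mm above the table.
- fixed_face (a point): On the rubber face of the fixed jaw, mid-width, 85 mm above the table; the face is 84 mm wide, from 40 to 106 mm above the table. Same axes as bed; the face looks along -y of bed.
- pad_face (a point): On the rubber face of the sprung pad carried by the moving jaw, mid-width, 85 mm above the table; same size of face as the fixed jaw, looks along +y of bed. The jar (64 mm) goes between this face and fixed_face, 16 to 28 mm wider apart than the jar at the start.
- crank_axis (a point): Point on the (level) axis of the crank, 90 mm above the table, in the plane of the middle of the hand grip. Same axes as bed; the axis of turning is y.
- crank_grip (a point): Middle of the crank's hand grip: a level black cylinder, 20 mm in diameter, 62 mm long, parallel to the crank's axis, 40 mm from it, spinning freely on its pin. The steel crank arm is 32 mm from this point on the vise side; the free end points away from the vise. It travels round an upright circle, 50 to 130 mm above the table.
- crank (a joint): Crank angle (rad): 0 with the grip straight above the axis and jaw fully open; grows clockwise as seen from the crank's end, to 19. Grip = crank_axis + 40 mm x (sin(angle) along x, cos(angle) along z of bed). One turn clockwise moves the jaw 16 mm towards the fixed jaw; it stays where it is left.
- jaw (a joint): Travel of the moving jaw towards the fixed jaw (m), 0 fully open.
- pad (a joint): How far the sprung pad is pushed back into the moving jaw (m): 0 relaxed (a 12 mm gap shows between pad and jaw, with guide pins), 0.012 bottomed out. The spring pushes 1.5 N per mm.
Not all that is in view belongs to the job. Leave any red or turquoise look-alike of the wide_jar alone.

How it is judged:
By the outcome, as a careful person would: the job done as asked, in the order asked, and still so for the second after the job is handed in, with the robot touching nothing.
It also fails if it takes over 72 s, if anything falls off the work surface, if the arm or the gripper's body presses on something with over 40 N, if the wrist force passes 120 N, or if a joint passes its speed limit or range.

ROBOT

A 6-joint arm with a two-finger parallel gripper is mounted at the origin on the work surface. World frame = base frame: x ahead of the robot, y to its left, z up, the work surface at z = 0. Lengths are in m, angles in rad, forces in N, time in s.
With the tool pointing down it reaches from about 0.25 to 0.85 m from the base axis. Payload 12.5 kg.
Tool frame: the origin (TCP) lies midway between the tips of the shut fingers; the grasp point (between the pads) lies 19 mm behind it (grasp_offset is the z of the grasp point in the tool frame, in m); z points along the fingers, y is the line along which they close (so a half turn about z gives the same grasp; the last joint's range is limited). The gripper opens to 93 mm and grips with 3 to 60 N. Pads are 15 mm wide; open, the fingers measure 128 mm over their backs; the gripper's body (75 mm by 188 mm) begins 65 mm behind the grasp point.
Start: joints at [-1.341, 0.351, 1.652, -0, 1.139, -0.085], TCP at [0.17, -0.523, 0.219] pointing down, gripper open.
Joint ranges: [-2.75, 2.75], [-0.79, 2.1], [0.01, 2.65], [-1.57, 4.71], [0.07, 3.14], [-2.87, 2.87]. Speed limits (rad/s): [2.22, 2.22, 2.79, 3.14, 3.14, 3.14].

INTERFACE

Orientations are given as a rotation vector (axis times angle).
In Python, from plant import observe, grab_frame, close_job, grasp_offset gives the robot as it stands. The module is installed in compiled form; this text tells all that it offers.
- The arm moves only by the shell command python3 -m pendant 'ROWS' [FORCE]. ROWS is a JSON object of lists of equal length, an entry for each row: "twist": the turn, a rotation vector about the tool's x, y, z in rad, a list of three; "dp": the shift along the tool's x, y, z in m, a list of three; "hand": the opening, from 0 (shut) to 1 (fully open). A call has 1 to 5 rows; each row is the pose to reach, as a shift and turn from the pose commanded when the call began, along the tool's axes at that moment; what a row does not reach only later rows make up. A row lasts 1/10 s, in which the tool goes at most 50 mm and 8.59 degrees, less where a joint would pass 70% of its speed; a pose out of reach is approached as far as the arm can. A call with a gripper value outside its range is refused whole. The fingers move at their own pace and stop on an object; FORCE is the grip in N (left out, the last holds). Time passes only in rows, so rows that repeat a pose let the fingers close. It gives the time, the measured TCP pose, the force, the opening and the grip force at its end, in the units of the state.
- observe(): the state, without advancing time (a new reading comes with each control period).
- grab_frame(name): name is "scene" or "top" or "wrist"; returns a dict with "color" (400x640x3 uint8, blue, green, red), "mtx" (3x3 intrinsics, pixels), "extrinsics" (4x4, takes a point from camera to world coordinates). Camera axes: x right, y up, looking along -z (the intrinsics and any distortion apply to the point x, -y, -z); pixel columns grow to the right and rows downward; lengths in m; the calibration is good to about 2 mm. A picture is of the moment at which its call begins. There is no depth.
- close_job(): hands the job in; it is judged then, once.
The state is a dict: "t": time; "joints": joint angles; "joint_vel": joint speeds; "joint_efforts": joint torques, N m; "ee_pos": TCP position; "tool_rot": TCP orientation; "wrist_force": force on the tool from outside, world axes, zero at the start; "wrist_torque": the same for the moment, N m; "width": finger opening in m; "grip_force": force on a finger pad.
Only numpy, scipy, OpenCV 4.12 (cv2) and the standard library are available. Lean on these libraries where they do the work, as an engineer would, in place of code of your own. Each camera call takes 0.05 s, during which the arm holds its last target. There are 200 camera calls.

## Working session

There is one attempt and no reset: what is moved stays moved. The work goes in short steps, Python scripts to look and compute and a shell command to move; the robot and the scene stay as the last step left them, time stands still between calls to the robot, and variables do not carry over. Pictures are saved under pics/ and viewed, at most 10 in all, crops included, and the job is handed in when it is done.

```bash
mkdir -p pics; python3 - <<'E'
from plant import *
import cv2,numpy as np
s=observe();print(s, grasp_offset)
for n in("scene","top"):
    f=grab_frame(n);cv2.imwrite(f"pics/{n}0.png",f["color"]);print(n,f["mtx"].tolist(),np.round(f["extrinsics"],4).tolist(),f.keys())
E
```

```text
{'t': 0.0, 'joints': array([-1.34061316e+00,  3.51237811e-01,  1.65244764e+00,  2.34223413e-05,
        1.13909531e+00, -8.45835088e-02]), 'joint_vel': array([ 0.00084149, -0.00112365, -0.00066134,  0.00086938, -0.00137814,
       -0.0010188 ]), 'joint_efforts': array([-1.49774602e-03, -4.97322428e+01, -2.85261261e+01,  6.99164718e-02,
        2.57401943e-02, -1.22496890e-04]), 'ee_pos': array([ 0.17023424, -0.52261793,  0.21809162]), 'tool_rot': array([-3.10159560e+00, -4.92194531e-01,  1.02387710e-04]), 'wrist_force': array([-0.21693238, -0.38681206, -0.17513607]), 'wrist_torque': array([-0.01742325,  0.03037972,  0.02546185]), 'grip_force': 0.0, 'width': 0.09289414499879972} -0.0188
scene [[400.39382927158186, 0.0, 326.7363945959809], [0.0, 400.39382927158186, 198.36162306233595], [0.0, 0.0, 1.0]] [[0.7119, -0.522, 0.4697, 1.0231], [0.702, 0.5455, -0.4578, -0.4237], [-0.0173, 0.6556, 0.7549, 0.8385], [0.0, 0.0, 0.0, 1.0]] dict_keys(['color', 'mtx', 'extrinsics'])
top [[438.3875705332356, 0.0, 316.09535785645096], [0.0, 438.3875705332356, 194.00918095656436], [0.0, 0.0, 1.0]] [[-0.0176, 0.9961, -0.0863, 0.4711], [-0.9998, -0.0166, 0.0122, 0.048], [0.0107, 0.0865, 0.9962, 1.1412], [0.0, 0.0, 0.0, 1.0]] dict_keys(['color', 'mtx', 'extrinsics'])
```

View pics/top0.png

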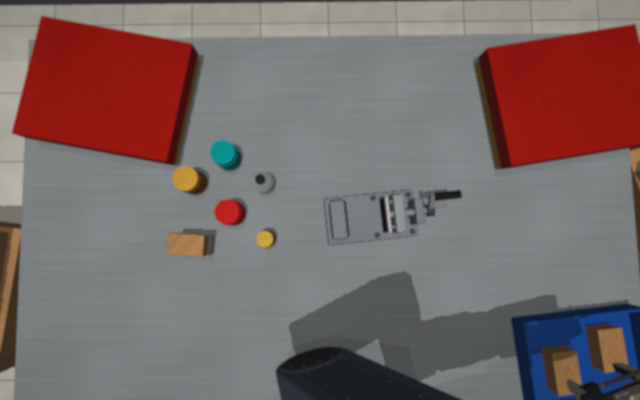

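View pics/scene0.png

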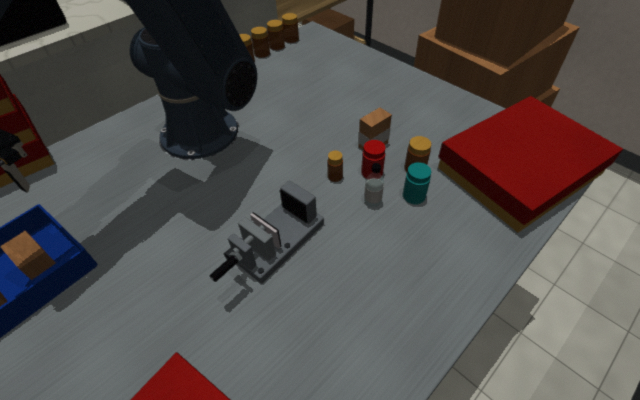

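Top view: wide jar (187,180), look-alikes teal (226,155) and red (230,212), flask (264,182), slim jar (265,239), carton (187,244). The vise has its fixed jaw at (338,220), pad at about (388,215) and grip at about (448,195).

```bash
cat > h.py <<'E'
import numpy as np,cv2
from plant import *
from scipy.spatial.transform import Rotation as R
def ray(f,u,v):
    K=f["mtx"];T=f["extrinsics"]
    d=np.array([(u-K[0,2])/K[0,0],-(v-K[1,2])/K[1,1],-1.]);return T[:3,3],T[:3,:3]@d
def onz(f,u,v,z):
    o,d=ray(f,u,v);return o+d*(z-o[2])/d[2]
def proj(f,p):
    T=f["extrinsics"];K=f["mtx"];c=T[:3,:3].T@(np.asarray(p)-T[:3,3])
    return K[0,0]*c[0]/-c[2]+K[0,2],K[1,1]*-c[1]/-c[2]+K[1,2]
def two(f,a,g,b):
    o,d=ray(f,*a);p,e=ray(g,*b);s=np.linalg.lstsq(np.c_[d,-e],p-o,rcond=None)[0]
    A,B=o+d*s[0],p+e*s[1];return (A+B)/2,np.linalg.norm(A-B)
E
python3 - <<'E'
from h import *
f=grab_frame("top");g=grab_frame("scene")
hsv=cv2.cvtColor(f["color"],cv2.COLOR_BGR2HSV)
m=cv2.inRange(hsv,(15,130,120),(35,255,255))
n,l,st,c=cv2.connectedComponentsWithStats(m)
for i in range(1,n):
    if st[i,4]>60:print(c[i],st[i],onz(f,*c[i],.1))
a=cv2.resize(f["color"][180:255,315:475],(800,375),interpolation=cv2.INTER_CUBIC)
cv2.imwrite("pics/topv.png",a)
b=cv2.resize(g["color"][175:315,200:335],(579,600),interpolation=cv2.INTER_CUBIC)
cv2.imwrite("pics/scv.png",b)
E
```

```text
[635.16129032 157.78494624] [631 148   9  22  93] [ 0.63644906 -0.73857901  0.1       ]
[185.18595041 178.16528926] [173 167  25  24 484] [0.60440195 0.3466141  0.1       ]
[  8.771529   277.27943761] [  0 228  19 103 569] [0.37863601 0.75409174 0.1       ]
[264.71962617 238.52803738] [257 230  16  17 214] [0.4578572  0.15832683 0.1       ]
[186.97478992 244.46428571] [168 235  36  20 476] [0.44719672 0.34113323 0.1       ]
[610.46365105 346.66235864] [598 328  28  42 619] [ 0.19283278 -0.64450072  0.1       ]
[565.21052632 372.18859649] [554 356  25  38 456] [ 0.13743798 -0.53455879  0.1       ]
```

View pics/topv.png

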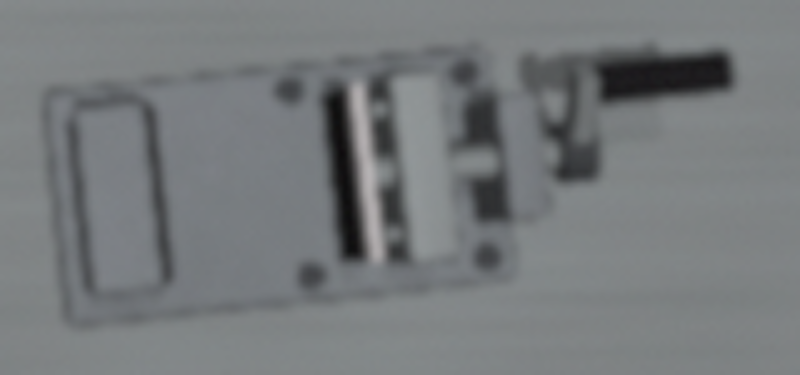

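View pics/scv.png

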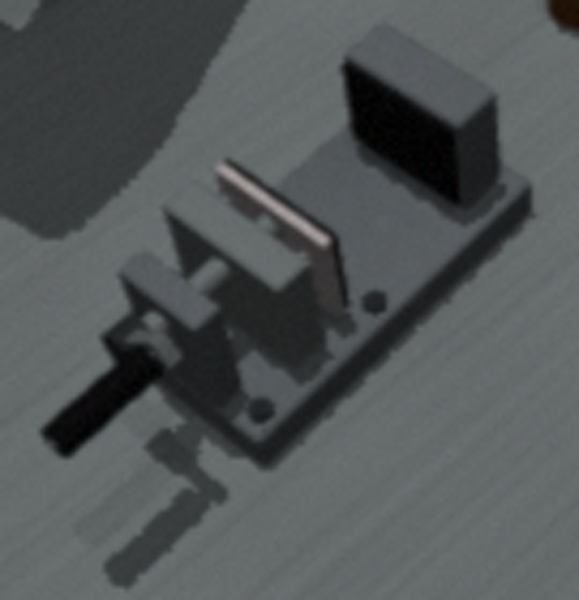

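The top crop shows the base corners at (47,92), (485,45), (513,275) and (70,325), the fixed jaw on the left, the pad at x≈365 and the grip from (605,80) to (730,70). The scene crop shows the grip from (57,440) to (150,365).

```bash
python3 - <<'E'
from h import *
np.set_printoptions(precision=4,suppress=True)
f=grab_frame("top");g=grab_frame("scene")
t=lambda x,y:((x+.5)/5-.5+315,(y+.5)/5-.5+180)
s=lambda x,y:((x+.5)/4.2875-.5+200,(y+.5)/4.2875-.5+175)
C=[onz(f,*t(*p),.03) for p in[(47,92),(485,45),(513,275),(70,325)]]
print(np.array(C));print([np.linalg.norm(C[i]-C[i-1]) for i in range(4)])
c=np.mean(C,0);yv=(C[0]+C[3]-C[1]-C[2])[:2];xv=(C[0]+C[1]-C[2]-C[3])[:2]
yaw=np.arctan2(-yv[0],yv[1]);yaw2=np.arctan2(xv[1],xv[0]);print("yaw",yaw,yaw2)
# refine the yaw with weights by length
yaw=(yaw*230+yaw2*120)/350
ex=np.array([np.cos(yaw),np.sin(yaw)]);ey=np.array([-ex[1],ex[0]])
bed=c[:2]+ey*.028;print("bed",bed)
loc=lambda p:np.array([(p[:2]-bed)@ex,(p[:2]-bed)@ey,p[2]])
print("fixed face",[loc(onz(f,*t(*p),.106)) for p in[(152,98),(170,290)]])
print("pad face",[loc(onz(f,*t(*p),.106)) for p in[(327,92),(342,262),(358,82),(380,262)]])
print("fixed sc",[loc(onz(g,*s(*p),.110)) for p in[(345,65),(458,128)]])
print("pad sc",[loc(onz(g,*s(*p),.106)) for p in[(228,160),(338,235)]])
print("base sc",[loc(onz(g,*s(*p),.03)) for p in[(530,185),(265,460)]])
for a,b in[((730,70),(57,440)),((605,81),(150,365))]:
    p,e=two(f,t(*a),g,s(*b));print("grip",p,loc(p),e)
print("axis top",loc(onz(f,*t(575,160),.09)))
# wide jar via lid mask in scene
hsv=cv2.cvtColor(g["color"],cv2.COLOR_BGR2HSV);m=cv2.inRange(hsv,(15,130,120),(35,255,255))
n,l,st,cc=cv2.connectedComponentsWithStats(m)
for i in range(1,n):
    if st[i,4]>60:print(cc[i],st[i],onz(g,*cc[i],.1))
for n,u,z in[("red",(229,211),.1),("teal",(225,154),.1),("flask",(261,180),.135)]:print(n,onz(f,*u,z))
E
```

```text
[[ 0.5568  0.0144  0.03  ]
 [ 0.5772 -0.2097  0.03  ]
 [ 0.46   -0.2196  0.03  ]
 [ 0.4389  0.0051  0.03  ]]
[np.float64(0.11832282673409394), np.float64(0.2250658114017827), np.float64(0.11756338048168823), np.float64(0.225735740311695)]
yaw 0.09209280861119477 0.08181839998411909
bed [ 0.5058 -0.0746]
fixed face [array([0.0451, 0.0377, 0.106 ]), array([-0.0458,  0.0394,  0.106 ])]
pad face [array([ 0.0392, -0.0452,  0.106 ]), array([-0.0414, -0.0427,  0.106 ]), array([ 0.0423, -0.0604,  0.106 ]), array([-0.0433, -0.0606,  0.106 ])]
fixed sc [array([-0.0355,  0.0364,  0.11  ]), array([0.0466, 0.0415, 0.11  ])]
pad sc [array([-0.0397, -0.0528,  0.106 ]), array([ 0.0436, -0.0517,  0.106 ])]
base sc [array([0.0618, 0.0828, 0.03  ]), array([ 0.0709, -0.1473,  0.03  ])]
grip [ 0.5561 -0.302   0.1194] [ 0.03   -0.231   0.1194] 0.004217860055184821
grip [ 0.552  -0.2445  0.1155] [ 0.031  -0.1733  0.1155] 0.003396889882031506
axis top [-0.005  -0.1628  0.09  ]
[289.0411  15.7808] [282  13  15   7  73] [-0.2363  0.6174  0.1   ]
[274.3243  22.5405] [267  20  15   6  74] [-0.2356  0.5384  0.1   ]
[258.284   29.8889] [251  27  15   7  81] [-0.235   0.4563  0.1   ]
[419.9518 142.7193] [410 136  21  14 228] [0.6068 0.3471 0.1   ]
[334.81 155.  ] [328 151  14   9 100] [0.4707 0.1494 0.1   ]
red [0.5243 0.2424 0.1   ]
teal [0.6612 0.2519 0.1   ]
flask [0.5928 0.1622 0.135 ]
```

```bash
cat >> h.py <<'E'
def go(p,ang):
    "tool-frame dp,twist to reach TCP p pointing down with tool y at world angle ang (deg, mod 180), from measured pose"
    s=observe();M=R.from_rotvec(s["tool_rot"]);d=M.inv().apply(np.asarray(p)-s["ee_pos"])
    a=np.radians(ang);best=None
    for k in(0,np.pi):
        y=np.array([np.cos(a+k),np.sin(a+k),0]);z=np.array([0,0,-1.]);x=np.cross(y,z)
        r=(M.inv()*R.from_matrix(np.c_[x,y,z])).as_rotvec()
        if best is None or np.linalg.norm(r)<np.linalg.norm(best):best=r
    print("dp",d.round(4),"twist",best.round(4))
E
python3 - <<'E'
from h import *
np.set_printoptions(precision=4,suppress=True)
f=grab_frame("top");g=grab_frame("scene")
print(R.from_rotvec(observe()["tool_rot"]).as_matrix())
print(two(f,(172,162),g,(441,152)))
go((.605,.347,.25),-20);go((.605,.347,.25),-200)
E
```

```text
[[ 0.9509  0.3096 -0.    ]
 [ 0.3096 -0.9509  0.0001]
 [ 0.     -0.0001 -1.    ]]
(array([0.6515, 0.3914, 0.0636]), np.float64(0.004276557604179032))
dp [ 0.6827 -0.6926 -0.0314] twist [-0.0001 -0.0001 -0.9069]
dp [ 0.6827 -0.6926 -0.0314] twist [-0.0001 -0.0001 -0.9069]
```

```bash

python3 -m pendant '{"twist":[[0,0,0],[0,0,0],[0,0,0],[0,0,0],[0,0,0]],"dp":[[0.034,-0.034,-0.01],[0.068,-0.069,-0.02],[0.102,-0.104,-0.03],[0.136,-0.138,-0.03],[0.17,-0.173,-0.03]],"hand":[1,1,1,1,1]}'
python3 -m pendant '{"twist":[[0,0,0],[0,0,0],[0,0,0],[0,0,0],[0,0,0]],"dp":[[0.034,-0.034,0],[0.068,-0.069,0],[0.102,-0.104,0],[0.136,-0.138,0],[0.17,-0.173,0]],"hand":[1,1,1,1,1]}'
python3 -m pendant '{"twist":[[0,0,0],[0,0,0],[0,0,0],[0,0,0],[0,0,0]],"dp":[[0.034,-0.034,0],[0.068,-0.069,0],[0.102,-0.104,0],[0.136,-0.138,0],[0.17,-0.173,0]],"hand":[1,1,1,1,1]}'
python3 -c "
from h import *
go((.605,.347,.25),-20);print(observe()['joints'])"
```

```text
t: 0.9
ee_pos: [0.2789, -0.3042, 0.249]
tool_rot: [3.102, 0.491, 0.001]
wrist_force: [0.9, -0.8, -0.4]
width: 0.0929
grip_force: 0.0
t: 1.4
ee_pos: [0.387, -0.0868, 0.249]
tool_rot: [3.102, 0.492, 0.001]
wrist_force: [0.7, -0.6, 0.6]
width: 0.093
grip_force: 0.0
t: 1.9
ee_pos: [0.4951, 0.1306, 0.2487]
tool_rot: [3.103, 0.493, 0.001]
wrist_force: [1.4, -0.8, 0.1]
width: 0.0929
grip_force: 0.0
dp [ 0.1716 -0.1717 -0.0012] twist [ 3.000e-04 -2.000e-04 -9.066e-01]
[ 1.66999263e-01  2.50111293e-01  1.71186952e+00 -1.16893790e-04
  1.17925373e+00  1.42266121e+00]
```

```bash

python3 -m pendant '{"twist":[[0,0,-0.14],[0,0,-0.28],[0,0,-0.42],[0,0,-0.56],[0,0,-0.7]],"dp":[[0.034,-0.034,0],[0.068,-0.069,0],[0.102,-0.104,0],[0.136,-0.138,0],[0.165,-0.165,0]],"hand":[1,1,1,1,1]}'
python3 -m pendant '{"twist":[[0,0,-0.1],[0,0,-0.206],[0,0,-0.206]],"dp":[[0,0,0],[0,0,0],[0,0,0]],"hand":[1,1,1]}'
python3 - <<'E'
from h import *
np.set_printoptions(precision=4,suppress=True)
go((.605,.347,.25),-20);print(observe()['joints'])
w=grab_frame("wrist");cv2.imwrite("pics/w1.png",w["color"]);print(w["extrinsics"])
print(proj(w,(.605,.347,.1)))
hsv=cv2.cvtColor(w["color"],cv2.COLOR_BGR2HSV);m=cv2.inRange(hsv,(15,130,100),(35,255,255))
n,l,st,cc=cv2.connectedComponentsWithStats(m)
for i in range(1,n):
    if st[i,4]>300:print(cc[i],st[i],onz(w,*cc[i],.1))
E
```

```text
t: 2.4
ee_pos: [0.6008, 0.3389, 0.2483]
tool_rot: [-2.741, -1.536, 0.0]
wrist_force: [0.3, -0.4, -0.1]
width: 0.0928
grip_force: 0.0
t: 2.7
ee_pos: [0.6003, 0.3367, 0.2482]
tool_rot: [-2.572, -1.803, 0.001]
wrist_force: [-0.7, -0.1, 0.3]
width: 0.0929
grip_force: 0.0
dp [ 0.0113  0.0009 -0.0018] twist [-0.0004  0.0005  0.001 ]
[ 0.4435  0.5864  1.213  -0.      1.3429  0.7916]
[[ 0.9397  0.3313  0.0845  0.6232]
 [-0.3419  0.9117  0.2276  0.3996]
 [-0.0016 -0.2428  0.9701  0.4143]
 [ 0.      0.      0.      1.    ]]
(np.float64(326.40756313146153), np.float64(176.6455946946383))
[325.9796 172.9849] [ 300  146   53   54 2259] [0.606 0.351 0.1  ]
[185.4726 208.6657] [163 195  47  54 347] [0.4409 0.3672 0.1   ]
[270.1554 336.5283] [256 325  29  23 547] [0.4658 0.1756 0.1   ]
```

View pics/w1.png

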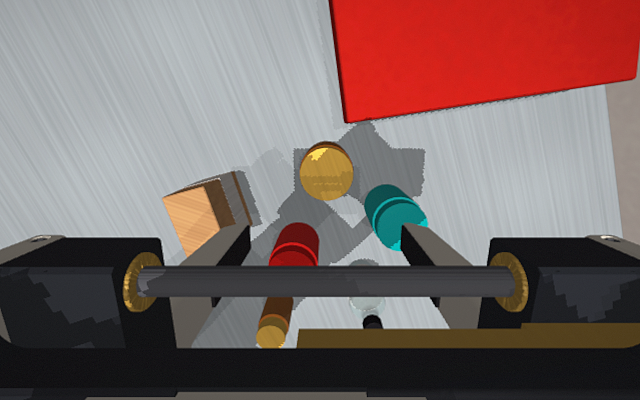

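The wrist view shows the wide jar's lid at (326,173), teal at (398,215), red at (295,245) and the box corner at (347,122). There is room for the fingers on both sides of the jar.

```bash

python3 -m pendant '{"twist":[[0,0,0],[0,0,0],[0,0,0],[0,0,0],[0,0,0]],"dp":[[0.0134,0.0007,0.02],[0.0134,0.0007,0.05],[0.0134,0.0007,0.08],[0.0134,0.0007,0.11],[0.0134,0.0007,0.14]],"hand":[1,1,1,1,1]}'
python3 -m pendant '{"twist":[[0,0,0],[0,0,0],[0,0,0],[0,0,0],[0,0,0]],"dp":[[0,0,0.02],[0,0,0.04],[0,0,0.06],[0,0,0.072],[0,0,0.072]],"hand":[1,1,1,1,1]}'
python3 -m pendant '{"twist":[[0,0,0],[0,0,0],[0,0,0],[0,0,0],[0,0,0]],"dp":[[0,0,0],[0,0,0],[0,0,0],[0,0,0],[0,0,0]],"hand":[0.85,0.8,0.75,0.7,0.65]}' 20
python3 -m pendant '{"twist":[[0,0,0],[0,0,0],[0,0,0],[0,0,0],[0,0,0]],"dp":[[0,0,0],[0,0,0],[0,0,0],[0,0,0],[0,0,0]],"hand":[0.6,0.6,0.6,0.6,0.6]}' 20
```

```text
t: 3.25
ee_pos: [0.6056, 0.3485, 0.1078]
tool_rot: [2.578, 1.796, 0.001]
wrist_force: [0.8, -0.3, -0.5]
width: 0.0931
grip_force: 0.0
t: 3.75
ee_pos: [0.6049, 0.3482, 0.0351]
tool_rot: [-2.576, -1.798, 0.004]
wrist_force: [-0.0, 0.1, -1.0]
width: 0.0931
grip_force: 0.0
t: 4.25
ee_pos: [0.6057, 0.3489, 0.0371]
tool_rot: [-2.574, -1.801, -0.001]
wrist_force: [-0.5, 0.3, 1.7]
width: 0.0635
grip_force: 20.0
t: 4.75
ee_pos: [0.6057, 0.3489, 0.0371]
tool_rot: [-2.574, -1.801, -0.001]
wrist_force: [-1.8, -0.8, 5.5]
width: 0.0636
grip_force: 20.0
```

```bash

python3 -m pendant '{"twist":[[0,0,0],[0,0,0],[0,0,0],[0,0,0],[0,0,0]],"dp":[[0,0,-0.01],[0,0,-0.03],[0,0,-0.06],[0,0,-0.09],[0,0,-0.12]],"hand":[0.6,0.6,0.6,0.6,0.6]}' 25
python3 -m pendant '{"twist":[[0,0,0],[0,0,0],[0,0,0],[0,0,0]],"dp":[[0,0,-0.03],[0,0,-0.06],[0,0,-0.09],[0,0,-0.09]],"hand":[0.6,0.6,0.6,0.6]}' 25
python3 -c "
from h import *
go((.5058,-.0746,.245),5)"
```

```text
t: 5.25
ee_pos: [0.6053, 0.3485, 0.1576]
tool_rot: [-2.574, -1.801, 0.002]
wrist_force: [1.1, 0.3, -3.5]
width: 0.0638
grip_force: 25.0
t: 5.65
ee_pos: [0.6069, 0.3494, 0.2512]
tool_rot: [2.573, 1.8, 0.011]
wrist_force: [0.5, -0.2, -3.3]
width: 0.0638
grip_force: 25.0
dp [-0.4329  0.0504  0.0043] twist [ 0.0057 -0.0037 -0.4373]
```

```bash

python3 -m pendant '{"twist":[[0,0,0],[0,0,0],[0,0,0],[0,0,0],[0,0,0]],"dp":[[-0.015,0.002,0],[-0.045,0.005,0],[-0.08,0.01,0],[-0.115,0.015,0],[-0.15,0.018,0]],"hand":[0.6,0.6,0.6,0.6,0.6]}' 25
python3 -m pendant '{"twist":[[0,0,0],[0,0,0],[0,0,0],[0,0,0],[0,0,0]],"dp":[[-0.035,0.004,0],[-0.07,0.008,0],[-0.105,0.012,0],[-0.14,0.016,0],[-0.175,0.02,0]],"hand":[0.6,0.6,0.6,0.6,0.6]}' 25
python3 -m pendant '{"twist":[[0,0,-0.08],[0,0,-0.16],[0,0,-0.26],[0,0,-0.36],[0,0,-0.437]],"dp":[[-0.03,0.003,0],[-0.06,0.006,0],[-0.085,0.009,0],[-0.1,0.012,0],[-0.108,0.012,0]],"hand":[0.6,0.6,0.6,0.6,0.6]}' 25
python3 -m pendant '{"twist":[[0,0,0],[0,0,0],[0,0,0]],"dp":[[0,0,0],[0,0,0],[0,0,0]],"hand":[0.6,0.6,0.6]}' 25
python3 - <<'E'
from h import *
go((.5058,-.0746,.245),5)
w=grab_frame("wrist");cv2.imwrite("pics/w2.png",w["color"]);print(w["extrinsics"].round(4).tolist())
E
```

```text
t: 6.15
ee_pos: [0.57, 0.2002, 0.2447]
tool_rot: [-2.574, -1.8, 0.004]
wrist_force: [0.7, -0.3, -3.4]
width: 0.0638
grip_force: 25.0
t: 6.65
ee_pos: [0.5286, 0.0291, 0.245]
tool_rot: [-2.573, -1.8, 0.003]
wrist_force: [0.5, 0.0, -2.8]
width: 0.0638
grip_force: 25.0
t: 7.15
ee_pos: [0.5031, -0.0763, 0.2451]
tool_rot: [-2.119, -2.317, 0.002]
wrist_force: [0.9, -0.2, -4.6]
width: 0.0635
grip_force: 25.0
t: 7.45
ee_pos: [0.504, -0.0746, 0.2461]
tool_rot: [-2.124, -2.314, 0.001]
wrist_force: [-0.5, -0.7, -3.3]
width: 0.0641
grip_force: 25.0
dp [-0.0002  0.0018  0.0011] twist [-0.0008 -0.0004 -0.0016]
[[0.9964, -0.0827, -0.0189, 0.4984], [0.0848, 0.9669, 0.2408, -0.008], [-0.0016, -0.2416, 0.9704, 0.4123], [0.0, 0.0, 0.0, 1.0]]
```

View pics/w2.png

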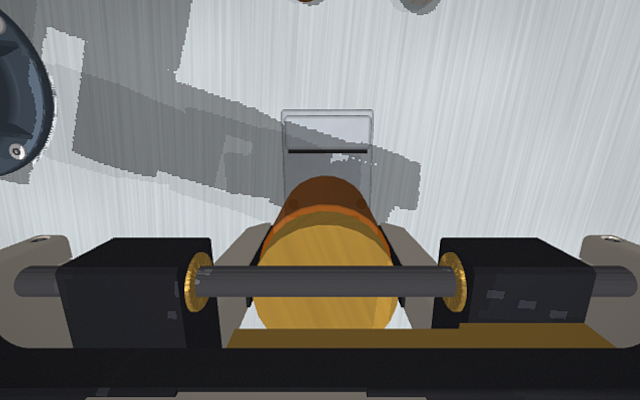

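The wrist view shows the base's far corners at (282,110) and (373,110), and the fixed jaw's dark face line from (288,151) to (367,151). The jar hangs between the fingers.

```bash
python3 - <<'E'
from h import *
np.set_printoptions(precision=4,suppress=True)
w=grab_frame("wrist")
a=onz(w,288,150,.108);b=onz(w,367,150,.108);c=onz(w,282,110,.03);d=onz(w,373,110,.03)
for p,q in((a,b),(c,d)):print(p,q,np.linalg.norm(p-q),np.arctan2(*(q-p)[1::-1]),(p+q)/2)
y=np.radians(5);ey=np.array([-np.sin(y),np.cos(y)])
print("bed from face",(a+b)[:2]/2-ey*.038,"from base",(c+d)[:2]/2-ey*.087)
T=w["extrinsics"]
E
```

```text
[ 0.4612 -0.0364  0.108 ] [ 0.544  -0.0293  0.108 ] 0.08311103410528381 0.08552266014287473 [ 0.5026 -0.0328  0.108 ]
[0.4412 0.0063 0.03  ] [0.5572 0.0163 0.03  ] 0.11637567901443474 0.0853371907509069 [0.4992 0.0113 0.03  ]
bed from face [ 0.5059 -0.0707] from base [ 0.5068 -0.0754]
```

```bash

python3 -m pendant '{"twist":[[0,0,0],[0,0,0],[0,0,0],[0,0,0],[0,0,0]],"dp":[[-0.001,0.002,0.015],[-0.001,0.002,0.035],[-0.001,0.002,0.055],[-0.001,0.002,0.075],[-0.001,0.002,0.09]],"hand":[0.6,0.6,0.6,0.6,0.6]}' 25
python3 -m pendant '{"twist":[[0,0,0],[0,0,0],[0,0,0],[0,0,0],[0,0,0]],"dp":[[0,0,0.015],[0,0,0.03],[0,0,0.045],[0,0,0.06],[0,0,0.068]],"hand":[0.6,0.6,0.6,0.6,0.6]}' 25
python3 -m pendant '{"twist":[[0,0,0],[0,0,0],[0,0,0],[0,0,0],[0,0,0]],"dp":[[0,0,0.004],[0,0,0.008],[0,0,0.012],[0,0,0.015],[0,0,0.015]],"hand":[0.6,0.6,0.6,0.6,0.6]}' 25
python3 -c "
from h import *
go((.506,-.0755,.0671),5)"
```

```text
t: 8.05
ee_pos: [0.5059, -0.0755, 0.1554]
tool_rot: [-2.123, -2.315, 0.001]
wrist_force: [0.5, 0.0, -3.6]
width: 0.0636
grip_force: 25.0
t: 8.55
ee_pos: [0.5059, -0.0755, 0.0875]
tool_rot: [-2.122, -2.315, 0.001]
wrist_force: [-1.0, -0.3, -3.6]
width: 0.064
grip_force: 25.0
t: 9.05
ee_pos: [0.5061, -0.0759, 0.0735]
tool_rot: [-2.123, -2.316, 0.0]
wrist_force: [0.6, 0.7, -3.8]
width: 0.0638
grip_force: 25.0
dp [ 0.0004 -0.0001  0.0064] twist [-0.0002 -0.0001 -0.0004]
```

```bash

python3 -m pendant '{"twist":[[0,0,0],[0,0,0],[0,0,0],[0,0,0],[0,0,0]],"dp":[[0,0,0.001],[0,0,0.002],[0,0,0.003],[0,0,0.004],[0,0,0.004]],"hand":[0.6,0.6,0.6,0.6,0.6]}' 25
python3 -m pendant '{"twist":[[0,0,0],[0,0,0],[0,0,0],[0,0,0]],"dp":[[0,0,0.0005],[0,0,0.001],[0,0,0.0015],[0,0,0.0015]],"hand":[0.6,0.6,0.6,0.6]}' 25
```

```text
t: 9.55
ee_pos: [0.5061, -0.0759, 0.0695]
tool_rot: [-2.123, -2.316, 0.0]
wrist_force: [0.6, 0.5, -3.3]
width: 0.0638
grip_force: 25.0
t: 9.95
ee_pos: [0.5062, -0.0759, 0.0681]
tool_rot: [-2.123, -2.316, 0.0]
wrist_force: [-0.8, 0.1, -3.9]
width: 0.0638
grip_force: 25.0
```

```bash

python3 -m pendant '{"twist":[[0,0,0],[0,0,0],[0,0,0]],"dp":[[0,0,0.0005],[0,0,0.001],[0,0,0.001]],"hand":[0.6,0.6,0.6]}' 25
python3 -m pendant '{"twist":[[0,0,0],[0,0,0],[0,0,0]],"dp":[[0,0,0.0005],[0,0,0.0005],[0,0,0.0005]],"hand":[0.6,0.6,0.6]}' 25
```

```text
t: 10.25
ee_pos: [0.5062, -0.0759, 0.0671]
tool_rot: [-2.123, -2.316, -0.0]
wrist_force: [0.3, -0.6, -4.8]
width: 0.0638
grip_force: 25.0
t: 10.55
ee_pos: [0.5062, -0.076, 0.0671]
tool_rot: [2.123, 2.316, 0.0]
wrist_force: [-2.9, 0.7, 5.5]
width: 0.0637
grip_force: 25.0
```

```bash

python3 -m pendant '{"twist":[[0,0,0],[0,0,0],[0,0,0],[0,0,0],[0,0,0]],"dp":[[0,0,0],[0,0,0],[0,0,0],[0,0,0],[0,0,0]],"hand":[0.7,0.75,0.8,0.9,0.95]}' 10
python3 -m pendant '{"twist":[[0,0,0],[0,0,0],[0,0,0],[0,0,0],[0,0,0]],"dp":[[0,0,-0.01],[0,0,-0.03],[0,0,-0.06],[0,0,-0.09],[0,0,-0.13]],"hand":[0.95,0.95,0.95,0.95,0.95]}' 10
python3 -m pendant '{"twist":[[0,0,0],[0,0,0],[0,0,0],[0,0,0],[0,0,0]],"dp":[[-0.03,0.009,-0.02],[-0.065,0.018,-0.03],[-0.1,0.025,-0.03],[-0.14,0.032,-0.03],[-0.17,0.032,-0.03]],"hand":[0.95,0.8,0.7,0.6,0.6]}' 10
python3 - <<'E'
from h import *
y=np.radians(5);ex=np.array([np.cos(y),np.sin(y)]);ey=np.array([-ex[1],ex[0]]);bed=np.array([.506,-.0735])
print(bed+ex*.03-ey*.205)
go((*(bed+ex*.03-ey*.205),.2),5)
w=grab_frame("wrist");f=grab_frame("top");g=grab_frame("scene")
cv2.imwrite("pics/w3.png",np.hstack([cv2.resize(f["color"][160:260,310:480],(400,235)),cv2.resize(g["color"][165:295,200:330],(235,235))]))
cv2.imwrite("pics/w3.png",np.vstack([w["color"][:250],cv2.resize(np.hstack([cv2.resize(f["color"][170:250,310:480],(400,188)),cv2.resize(g["color"][165:295,200:330],(240,188))]),(640,188)),]))
cv2.imwrite("pics/w3s.png",cv2.resize(g["color"][165:315,200:350],(600,600),interpolation=cv2.INTER_CUBIC))
E
```

```text
t: 11.05
ee_pos: [0.5062, -0.076, 0.0666]
tool_rot: [2.123, 2.316, 0.0]
wrist_force: [-0.3, 0.8, -1.3]
width: 0.0855
grip_force: 0.0
t: 11.55
ee_pos: [0.5055, -0.0758, 0.1978]
tool_rot: [-2.122, -2.315, 0.001]
wrist_force: [-0.8, 0.2, 0.3]
width: 0.0884
grip_force: 0.0
t: 12.05
ee_pos: [0.5533, -0.2445, 0.2274]
tool_rot: [2.123, 2.315, 0.0]
wrist_force: [0.2, 0.2, -0.4]
width: 0.0612
grip_force: 0.0
[ 0.55375277 -0.27510524]
dp [-0.0305 -0.0022  0.0274] twist [ 0.0008  0.0006 -0.0006]
```

View pics/w3.png

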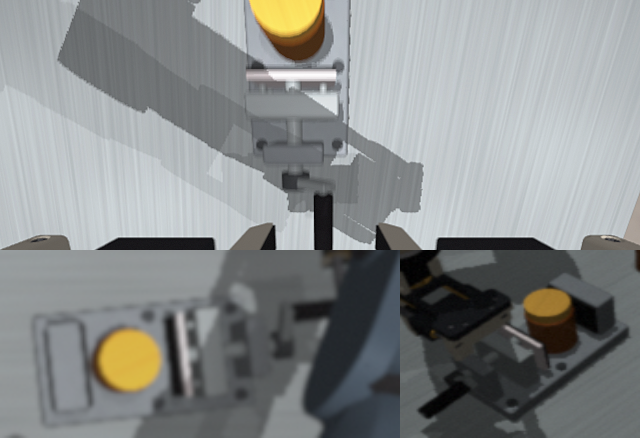

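The jar stands upright on the bed. In the wrist view the pad strip is at rows 68-82, the crank hub at (293,180) and the grip starts at (323,193).

```bash
python3 - <<'E'
from h import *
np.set_printoptions(precision=4,suppress=True)
y=np.radians(5);ex=np.array([np.cos(y),np.sin(y)]);ey=np.array([-ex[1],ex[0]]);bed=np.array([.506,-.0735])
loc=lambda p:np.array([(p[:2]-bed)@ex,(p[:2]-bed)@ey,p[2]])
w=grab_frame("wrist");f=grab_frame("top")
for n,u,z in[("grip start",(323,193),.117),("grip",(323,235),.117),("hub",(293,180),.1),("screw",(293,125),.09),("padL",(247,70),.106),("padR",(337,70),.106),("padwhiteBack",(247,81),.106)]:print(n,loc(onz(w,*u,z)))
c=w["color"];print([c[r,323].tolist() for r in (185,192,200)]); g=cv2.cvtColor(c,cv2.COLOR_BGR2GRAY)
for r in(200,215,235):
    k=np.where(g[r,300:345]<45)[0]+300;print(r,k.min(),k.max(),loc(onz(w,k.mean(),r,.117)), len(k))
hsv=cv2.cvtColor(f["color"],cv2.COLOR_BGR2HSV);m=cv2.inRange(hsv,(15,130,120),(35,255,255));m[:,:320]=0;m[:,400:]=0
M=cv2.moments(m,True);print("jar",loc(onz(f,M["m10"]/M["m00"],M["m01"]/M["m00"],.13)),M["m00"])
E
```

```text
grip start [ 0.0291 -0.1717  0.117 ]
grip [ 0.0289 -0.216   0.117 ]
hub [-0.0021 -0.1617  0.1   ]
screw [-0.0015 -0.1063  0.09  ]
padL [-0.0411 -0.0565  0.106 ]
padR [ 0.0426 -0.0568  0.106 ]
padwhiteBack [-0.0417 -0.0661  0.106 ]
[[116, 114, 112], [110, 108, 105], [26, 23, 25]]
200 315 332 [ 0.0296 -0.1788  0.117 ] 18
215 315 332 [ 0.0295 -0.1945  0.117 ] 18
235 315 332 [ 0.0294 -0.216   0.117 ] 18
jar [-0.0012 -0.0006  0.13  ] 537.0
```

```bash
python3 - <<'E'
from h import *
y=np.radians(5);ex=np.array([np.cos(y),np.sin(y)]);ey=np.array([-ex[1],ex[0]]);bed=np.array([.506,-.0735])
p=bed+ex*.0297-ey*.207;print(p);go((*p,.097),5)
E
```

```text
[ 0.55362822 -0.27712378]
dp [-0.0353 -0.0021  0.1299] twist [-0.     -0.0003 -0.0003]
```

```bash

python3 -m pendant '{"twist":[[0,0,0],[0,0,0],[0,0,0],[0,0,0],[0,0,0]],"dp":[[-0.02,-0.002,0],[-0.0353,-0.002,0.02],[-0.0353,-0.002,0.05],[-0.0353,-0.002,0.08],[-0.0353,-0.002,0.1]],"hand":[0.55,0.5,0.5,0.5,0.5]}' 10
python3 -m pendant '{"twist":[[0,0,0],[0,0,0],[0,0,0],[0,0,0]],"dp":[[0,0,0.01],[0,0,0.02],[0,0,0.03],[0,0,0.03]],"hand":[0.5,0.5,0.5,0.5]}' 10
python3 -m pendant '{"twist":[[0,0,0],[0,0,0],[0,0,0],[0,0,0],[0,0,0]],"dp":[[0,0,0],[0,0,0],[0,0,0],[0,0,0],[0,0,0]],"hand":[0.4,0.35,0.3,0.25,0.2]}' 10
python3 -m pendant '{"twist":[[0,0,0],[0,0,0],[0,0,0],[0,0,0],[0,0,0]],"dp":[[0,0,0],[0,0,0],[0,0,0],[0,0,0],[0,0,0]],"hand":[0.15,0.15,0.15,0.15,0.15]}' 15
python3 - <<'E'
from h import *
y=np.radians(5);ex=np.array([np.cos(y),np.sin(y)]);ey=np.array([-ex[1],ex[0]]);bed=np.array([.506,-.0735])
p=observe()["ee_pos"][:2]-bed;print(p@ex,p@ey)
E
```

```text
t: 12.8
ee_pos: [0.5533, -0.2777, 0.1249]
tool_rot: [-2.121, -2.315, 0.001]
wrist_force: [0.3, -0.5, 0.6]
width: 0.0465
grip_force: 0.0
t: 13.2
ee_pos: [0.5537, -0.2776, 0.0959]
tool_rot: [-2.122, -2.315, 0.0]
wrist_force: [0.4, 1.2, 0.3]
width: 0.0465
grip_force: 0.0
t: 13.7
ee_pos: [0.554, -0.2779, 0.0969]
tool_rot: [2.123, 2.316, 0.0]
wrist_force: [1.0, -0.6, -0.2]
width: 0.0202
grip_force: 0.0
t: 14.2
ee_pos: [0.554, -0.2779, 0.0967]
tool_rot: [2.123, 2.316, 0.0]
wrist_force: [0.1, 0.8, 1.4]
width: 0.0196
grip_force: 15.0
0.030028569781071775 -0.2078169308560914
```

The grip is held at 19.6 mm width, at a crank angle of about 50°. I'll turn the first quarter and check the forces.

```bash

python3 -m pendant '{"twist":[[0,0,0],[0,0,0],[0,0,0],[0,0,0],[0,0,0]],"dp":[[0,0.0064,0.0107],[0,0.0093,0.0229],[0,0.0082,0.0354],[0,0.0033,0.0469],[0,-0.0049,0.0564]],"hand":[0.15,0.15,0.15,0.15,0.15]}' 15
python3 - <<'E'
from h import *
y=np.radians(5);ex=np.array([np.cos(y),np.sin(y)]);ey=np.array([-ex[1],ex[0]]);bed=np.array([.506,-.0735])
s=observe();p=s["ee_pos"][:2]-bed;print(p@ex,p@ey,s["ee_pos"][2]+.0188-.09,s["wrist_force"],s["wrist_torque"])
E
```

```text
t: 14.7
ee_pos: [0.549, -0.2783, 0.0385]
tool_rot: [2.122, 2.316, 0.0]
wrist_force: [1.7, -0.6, 2.0]
width: 0.0194
grip_force: 15.0
0.024947629676723194 -0.20778611366657154 -0.032744171052323995 [ 1.65759129 -0.57455893  1.95013553] [-0.16360793 -0.30428404 -0.00626472]
```

```bash

python3 -m pendant '{"twist":[[0,0,0],[0,0,0],[0,0,0],[0,0,0],[0,0,0]],"dp":[[0,-0.0107,0.0064],[0,-0.0229,0.0093],[0,-0.0354,0.0082],[0,-0.0469,0.0033],[0,-0.0564,-0.0049]],"hand":[0.15,0.15,0.15,0.15,0.15]}' 15
python3 -m pendant '{"twist":[[0,0,0],[0,0,0],[0,0,0],[0,0,0],[0,0,0]],"dp":[[0,-0.0064,-0.0107],[0,-0.0093,-0.0229],[0,-0.0082,-0.0354],[0,-0.0033,-0.0469],[0,0.0049,-0.0564]],"hand":[0.15,0.15,0.15,0.15,0.15]}' 15
cat > look.py <<'E'
from h import *
import sys
np.set_printoptions(precision=4,suppress=True)
y=np.radians(5);ex=np.array([np.cos(y),np.sin(y)]);ey=np.array([-ex[1],ex[0]]);bed=np.array([.506,-.0735])
s=observe();p=s["ee_pos"][:2]-bed;x,z=p@ex+.0005,s["ee_pos"][2]+.0188-.09
print("angle",np.degrees(np.arctan2(x,z))%360,np.hypot(x,z),p@ey,s["wrist_force"])
f=grab_frame("top");g=grab_frame("scene");w=grab_frame("wrist")
for n,i in(("top",f),("scene",g)):
    hsv=cv2.cvtColor(i["color"],cv2.COLOR_BGR2HSV);m=cv2.inRange(hsv,(15,130,90),(35,255,255))
    k,l,st,cc=cv2.connectedComponentsWithStats(m)
    for j in range(1,k):
        q=onz(i,*cc[j],.13)[:2]-bed
        if st[j,4]>100 and np.hypot(*q)<.05:print(n,"jar",q@ex,q@ey,st[j,4])
name=sys.argv[1]
a=cv2.resize(w["color"][:240,180:420],(560,560),interpolation=cv2.INTER_CUBIC)
cv2.imwrite(f"pics/{name}.png",a);cv2.imwrite(f"pics/{name}_s.png",cv2.resize(g["color"][180:280,230:330],(600,600),interpolation=cv2.INTER_CUBIC))
np.savez(f"{name}.npz",w=w["color"],K=w["mtx"],T=w["extrinsics"])
E
python3 look.py q3
```

```text
t: 15.2
ee_pos: [0.4921, -0.2833, 0.0459]
tool_rot: [2.123, 2.315, 0.001]
wrist_force: [9.5, 2.4, 3.7]
width: 0.0197
grip_force: 15.0
t: 15.7
ee_pos: [0.4976, -0.2826, 0.1023]
tool_rot: [2.122, 2.315, 0.001]
wrist_force: [9.4, -1.9, -15.5]
width: 0.0195
grip_force: 15.0
angle 320.0259841737264 0.040563051006910066 -0.2076132301380351 [  9.3801  -1.9066 -15.4889]
top jar -0.0012423931315374169 -0.001167410666561149 581
scene jar 0.0015649472564719645 -0.0037522284590030468 392
```

```bash

python3 -m pendant '{"twist":[[0,0,0],[0,0,0],[0,0,0],[0,0,0],[0,0,0]],"dp":[[0.000,0.0107,-0.0064],[0,0.0229,-0.0093],[0,0.0354,-0.0082],[0,0.0469,-0.0033],[0,0.0564,0.0049]],"hand":[0.15,0.15,0.15,0.15,0.15]}' 15
python3 look.py q4
```

```text
t: 16.35
ee_pos: [0.5555, -0.2778, 0.0968]
tool_rot: [2.121, 2.315, 0.001]
wrist_force: [-1.4, -2.2, 1.8]
width: 0.0195
grip_force: 15.0
angle 51.40625644307928 0.040978756082226585 -0.20782849694548147 [-1.4262 -2.1571  1.7516]
top jar -0.0012744708112346701 -0.001326191775036745 590
scene jar 0.0015207526938341247 -0.0035769752020578948 391
```

View pics/q4.png

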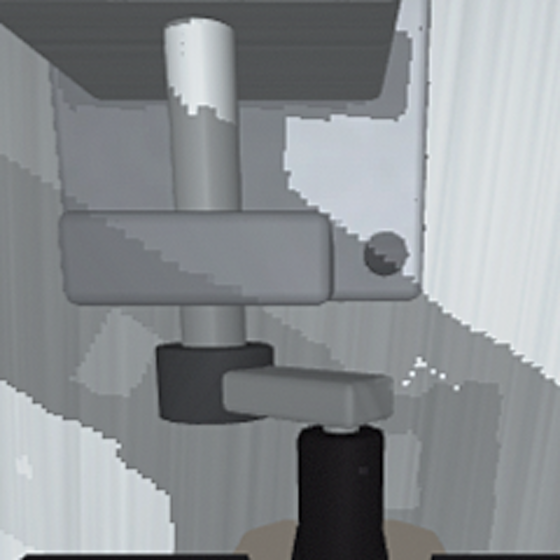

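The wrist view now shows only the screw, bracket, crank and grip. I'll read the pad and jaw positions from top-camera profiles along the screw, against the first picture.

```bash
cat > prof.py <<'E'
from h import *
y=np.radians(5);ex=np.array([np.cos(y),np.sin(y)]);ey=np.array([-ex[1],ex[0]]);bed=np.array([.506,-.0735])
f=grab_frame("top");h=cv2.cvtColor(f["color"],cv2.COLOR_BGR2GRAY);h0=cv2.cvtColor(cv2.imread("pics/top0.png"),cv2.COLOR_BGR2GRAY)
Y=np.arange(-.094,.05,.002);print("y ",*(int(round(v*1000)) for v in Y))
for n,im in(("0",h0),("now",h)):
  for xs in((-.036,-.034,-.032),(.032,.034,.036)):
    P=[]
    for v in Y:
        uv=[proj(f,(*(bed+ex*x+ey*v),.108)) for x in xs]
        P.append(cv2.remap(im,np.float32([[u[0] for u in uv]]),np.float32([[u[1] for u in uv]]),cv2.INTER_LINEAR).mean())
    print(n,xs[1],*(int(p) for p in P))
E
python3 prof.py
```

```text
y  -94 -92 -90 -88 -86 -84 -82 -80 -78 -76 -74 -72 -70 -68 -66 -64 -62 -60 -58 -56 -54 -52 -50 -48 -46 -44 -42 -40 -38 -36 -34 -32 -30 -28 -26 -24 -22 -20 -18 -16 -14 -12 -10 -8 -6 -4 -2 0 2 4 6 8 10 12 14 16 18 20 22 24 26 28 30 32 34 36 38 40 42 44 46 48
0 -0.034 139 142 142 143 145 146 147 143 130 109 93 88 92 97 107 133 158 165 149 112 69 36 21 20 36 64 94 113 121 124 125 124 123 122 122 123 123 124 123 124 124 124 124 123 123 123 122 122 122 123 123 123 123 122 122 121 121 121 121 121 121 121 121 119 113 96 78 82 98 115 124 126
0 0.034 143 145 146 146 146 147 146 140 126 103 81 72 72 77 94 124 159 170 152 114 72 37 23 26 42 66 90 110 119 120 116 110 106 105 109 115 120 124 125 125 126 125 125 125 125 126 125 126 125 126 127 127 127 126 126 127 126 126 126 126 125 125 125 123 115 98 78 79 96 113 122 125
now -0.034 97 96 96 96 95 96 101 105 109 115 124 136 148 161 169 168 154 132 111 104 108 110 124 153 185 198 178 133 85 47 27 28 52 85 114 133 141 144 143 140 138 136 136 136 136 134 133 131 128 125 122 121 120 121 122 125 128 130 132 134 137 138 140 138 130 110 89 95 114 132 141 139
now 0.034 141 140 140 140 140 146 155 162 167 169 170 170 171 171 171 166 152 125 101 89 87 91 105 143 179 196 183 144 90 45 28 29 48 78 108 129 139 143 143 140 138 136 137 135 131 125 118 114 113 116 119 121 123 127 134 139 143 144 145 146 146 146 147 144 134 115 91 93 112 132 143 147
```

```bash

python3 -m pendant '{"twist":[[0,0,0],[0,0,0],[0,0,0],[0,0,0],[0,0,0]],"dp":[[0,0.0064,0.0107],[0,0.0093,0.0229],[0,0.0082,0.0354],[0,0.0033,0.0469],[0,-0.0049,0.0564]],"hand":[0.15,0.15,0.15,0.15,0.15]}' 15
python3 -m pendant '{"twist":[[0,0,0],[0,0,0],[0,0,0],[0,0,0],[0,0,0]],"dp":[[0,-0.0051,0.0036],[0,-0.0107,0.0064],[0,-0.0167,0.0083],[0,-0.0229,0.0093],[0,-0.0292,0.0092]],"hand":[0.15,0.15,0.15,0.15,0.15]}' 15
python3 -m pendant '{"twist":[[0,0,0],[0,0,0],[0,0,0],[0,0,0],[0,0,0]],"dp":[[0,-0.0062,-0.0010],[0,-0.0121,-0.0030],[0,-0.0177,-0.0059],[0,-0.0228,-0.0097],[0,-0.0272,-0.0141]],"hand":[0.15,0.15,0.15,0.15,0.15]}' 15
python3 look.py r2; python3 prof.py
```

```text
t: 17.05
ee_pos: [0.5478, -0.2783, 0.0387]
tool_rot: [-2.121, -2.315, 0.001]
wrist_force: [-4.3, -2.2, 10.7]
width: 0.0195
grip_force: 15.0
t: 17.55
ee_pos: [0.5198, -0.2809, 0.0315]
tool_rot: [2.123, 2.314, 0.002]
wrist_force: [3.4, 1.6, 11.1]
width: 0.0193
grip_force: 15.0
t: 18.05
ee_pos: [0.4936, -0.2832, 0.0456]
tool_rot: [2.122, 2.313, 0.003]
wrist_force: [10.5, 2.6, 4.6]
width: 0.0196
grip_force: 15.0
angle 229.631861358822 0.039495330152880745 -0.20785386522749555 [10.4949  2.5853  4.635 ]
top jar -0.0013248473424435278 0.0026023911116661446 583
scene jar 0.0016370187988066318 0.00014260198024804475 389
y  -94 -92 -90 -88 -86 -84 -82 -80 -78 -76 -74 -72 -70 -68 -66 -64 -62 -60 -58 -56 -54 -52 -50 -48 -46 -44 -42 -40 -38 -36 -34 -32 -30 -28 -26 -24 -22 -20 -18 -16 -14 -12 -10 -8 -6 -4 -2 0 2 4 6 8 10 12 14 16 18 20 22 24 26 28 30 32 34 36 38 40 42 44 46 48
0 -0.034 139 142 142 143 145 146 147 143 130 109 93 88 92 97 107 133 158 165 149 112 69 36 21 20 36 64 94 113 121 124 125 124 123 122 122 123 123 124 123 124 124 124 124 123 123 123 122 122 122 123 123 123 123 122 122 121 12
[... 206 characters left out ...]
125 125 126 125 125 125 125 126 125 126 125 126 127 127 127 126 126 127 126 126 126 126 125 125 125 123 115 98 78 79 96 113 122 125
now -0.034 124 133 138 141 142 142 142 141 138 140 147 154 159 162 164 164 166 168 168 164 149 125 107 103 110 125 150 181 194 178 137 86 43 23 28 52 85 114 133 139 137 135 133 132 132 132 131 128 125 122 121 121 119 117 117 116 115 112 110 109 105 99 93 90 85 74 62 66 78 89 94 96
now 0.034 137 137 137 137 137 137 137 137 138 143 152 160 164 166 167 167 168 168 167 161 146 122 96 84 87 108 142 178 194 175 132 86 48 28 29 51 82 111 131 140 142 142 140 137 133 128 121 114 112 111 113 116 119 123 128 131 134 136 137 140 141 143 143 140 131 111 89 91 109 129 140 144
```

```bash

python3 -m pendant '{"twist":[[0,0,0],[0,0,0],[0,0,0],[0,0,0],[0,0,0]],"dp":[[0,-0.0036,-0.0051],[0,-0.0064,-0.0107],[0,-0.0083,-0.0167],[0,-0.0093,-0.0229],[0,-0.0092,-0.0292]],"hand":[0.15,0.15,0.15,0.15,0.15]}' 15
python3 look.py r3a
python3 -m pendant '{"twist":[[0,0,0],[0,0,0],[0,0,0],[0,0,0],[0,0,0]],"dp":[[0,0.0010,-0.0062],[0,0.0030,-0.0121],[0,0.0059,-0.0177],[0,0.0097,-0.0228],[0,0.0141,-0.0272]],"hand":[0.15,0.15,0.15,0.15,0.15]}' 15
python3 look.py r3; python3 prof.py | grep -e y -e now
```

```text
t: 18.75
ee_pos: [0.4842, -0.2839, 0.0742]
tool_rot: [2.122, 2.313, 0.002]
wrist_force: [10.3, -0.9, -3.9]
width: 0.0191
grip_force: 15.0
angle 274.28404445847457 0.039684965345064736 -0.2077421109604974 [10.2872 -0.9105 -3.8645]
top jar -0.0012210610404559887 0.004659062959924912 580
scene jar 0.0016993765448162649 0.0020097479481554483 388
t: 19.4
ee_pos: [0.4964, -0.2828, 0.1005]
tool_rot: [-2.122, -2.314, 0.001]
wrist_force: [-1.1, -5.4, -3.8]
width: 0.0196
grip_force: 15.0
angle 317.0300386231491 0.04001963889702769 -0.20768924581784934 [-1.0927 -5.415  -3.8012]
top jar -0.0011167972101060626 0.006207779691167195 582
scene jar 0.0016939655253622847 0.0032837216020500087 385
y  -94 -92 -90 -88 -86 -84 -82 -80 -78 -76 -74 -72 -70 -68 -66 -64 -62 -60 -58 -56 -54 -52 -50 -48 -46 -44 -42 -40 -38 -36 -34 -32 -30 -28 -26 -24 -22 -20 -18 -16 -14 -12 -10 -8 -6 -4 -2 0 2 4 6 8 10 12 14 16 18 20 22 24 26 28 30 32 34 36 38 40 42 44 46 48
now -0.034 102 114 127 135 139 141 141 141 141 139 136 138 145 153 158 160 162 162 164 165 167 162 146 124 107 104 114 132 162 184 185 159 114 68 36 27 42 73 106 127 136 137 135 134 132 131 129 126 124 123 122 121 118 116 116 116 116 117 119 122 125 127 129 129 124 106 88 93 111 129 139 142
now 0.034 136 135 135 135 135 135 135 135 136 135 135 140 148 156 161 163 164 165 166 166 165 159 145 118 95 86 94 115 149 180 186 163 121 72 35 28 46 74 103 126 137 139 138 137 135 131 127 123 118 115 114 115 115 115 114 117 124 130 133 133 136 139 140 138 129 110 88 89 108 127 138 141
```

```bash

python3 -m pendant '{"twist":[[0,0,0],[0,0,0],[0,0,0],[0,0,0],[0,0,0]],"dp":[[0,0.0051,-0.0036],[0,0.0107,-0.0064],[0,0.0167,-0.0083],[0,0.0229,-0.0093],[0,0.0292,-0.0092]],"hand":[0.15,0.15,0.15,0.15,0.15]}' 15
python3 look.py r4; python3 prof.py | grep -e y -e now
```

```text
t: 20.1
ee_pos: [0.5265, -0.2804, 0.1113]
tool_rot: [-2.123, -2.316, 0.001]
wrist_force: [-2.3, -2.7, 8.1]
width: 0.0196
grip_force: 15.0
angle 4.1299476829317365 0.040184937703113995 -0.2079130066528219 [-2.2893 -2.6645  8.0659]
top jar -0.0011656046485599356 0.006188812385892633 581
scene jar 0.001457740723441423 0.003242304148869325 383
y  -94 -92 -90 -88 -86 -84 -82 -80 -78 -76 -74 -72 -70 -68 -66 -64 -62 -60 -58 -56 -54 -52 -50 -48 -46 -44 -42 -40 -38 -36 -34 -32 -30 -28 -26 -24 -22 -20 -18 -16 -14 -12 -10 -8 -6 -4 -2 0 2 4 6 8 10 12 14 16 18 20 22 24 26 28 30 32 34 36 38 40 42 44 46 48
now -0.034 95 95 94 95 94 95 95 95 97 101 105 112 125 142 154 161 163 164 165 166 168 169 164 148 125 105 107 133 166 189 189 162 117 69 36 26 40 72 106 128 137 139 137 136 134 133 131 128 125 125 124 122 120 119 118 118 118 119 121 124 127 129 131 131 126 108 89 93 113 131 142 144
now 0.034 138 138 137 137 137 138 138 138 138 138 137 136 140 149 158 164 166 167 168 168 168 168 163 149 123 100 95 116 152 185 190 168 125 76 37 27 42 69 100 125 138 141 140 139 137 133 129 124 120 117 117 117 117 116 115 120 126 131 135 136 138 141 143 141 131 112 89 91 109 129 140 143
```

The jar stopped against the fixed face and the pad is compressed about 4.6 mm. About 28° more brings it to halfway.

```bash

python3 -m pendant '{"twist":[[0,0,0],[0,0,0],[0,0,0],[0,0,0],[0,0,0]],"dp":[[0,0.0062,0.0010],[0,0.0121,0.0030],[0,0.0179,0.0061],[0,0.0179,0.0061],[0,0.0179,0.0061]],"hand":[0.15,0.15,0.15,0.15,0.15]}' 15
python3 look.py r5
python3 -m pendant '{"twist":[[0,0,0],[0,0,0],[0,0,0],[0,0,0],[0,0,0]],"dp":[[0,0,0],[0,0,0],[0,0,0],[0,0,0],[0,0,0]],"hand":[0.2,0.25,0.35,0.5,0.5]}' 15
python3 -m pendant '{"twist":[[0,0,0],[0,0,0],[0,0,0],[0,0,0],[0,0,0]],"dp":[[0,0,-0.01],[0,0,-0.03],[0,0,-0.06],[0,0,-0.09],[0,0,-0.12]],"hand":[0.5,0.5,0.5,0.5,0.5]}' 15
python3 -m pendant '{"twist":[[0,0,0],[0,0,0],[0,0,0],[0,0,0],[0,0,0]],"dp":[[-0.01,0,-0.03],[-0.02,0,-0.06],[-0.03,0,-0.09],[-0.03,0,-0.12],[-0.03,0,-0.12]],"hand":[0.5,0.5,0.5,0.5,0.5]}' 15
python3 look.py end; python3 prof.py | grep -e y -e now
python3 - <<'E'
import numpy as np,cv2
w=np.load("end.npz")["w"];cv2.imwrite("pics/endw.png",w)
E
```

```text
t: 20.8
ee_pos: [0.5457, -0.2787, 0.1052]
tool_rot: [2.121, 2.314, 0.002]
wrist_force: [6.6, -0.5, 5.1]
width: 0.0195
grip_force: 15.0
angle 33.098022520790444 0.04059193835190644 -0.20791561479972365 [ 6.5825 -0.4595  5.0572]
top jar -0.0011280984547156233 0.006232064241227799 580
scene jar 0.0015447937067720897 0.003301780137815405 383
t: 21.45
ee_pos: [0.5442, -0.2784, 0.1042]
tool_rot: [-2.122, -2.315, 0.0]
wrist_force: [0.1, 1.0, -0.2]
width: 0.0426
grip_force: 0.0
t: 21.95
ee_pos: [0.5445, -0.2785, 0.2266]
tool_rot: [2.123, 2.316, 0.0]
wrist_force: [-0.4, -0.6, -0.6]
width: 0.0465
grip_force: 0.0
t: 22.45
ee_pos: [0.5479, -0.3093, 0.3497]
tool_rot: [2.118, 2.31, 0.002]
wrist_force: [-0.2, 0.1, 0.4]
width: 0.0464
grip_force: 0.0
angle 4.463781532225648 0.27932748454241 -0.23853793702498743 [-0.2071  0.097   0.4204]
top jar -0.0009654414974736072 0.006066925098768513 577
scene jar 0.0016814219915324098 0.0034044401022492138 384
y  -94 -92 -90 -88 -86 -84 -82 -80 -78 -76 -74 -72 -70 -68 -66 -64 -62 -60 -58 -56 -54 -52 -50 -48 -46 -44 -42 -40 -38 -36 -34 -32 -30 -28 -26 -24 -22 -20 -18 -16 -14 -12 -10 -8 -6 -4 -2 0 2 4 6 8 10 12 14 16 18 20 22 24 26 28 30 32 34 36 38 40 42 44 46 48
now -0.034 89 90 90 90 90 91 95 100 108 118 125 128 130 135 143 149 153 155 156 157 159 161 159 151 133 112 99 121 156 180 182 159 116 70 37 26 39 69 100 122 130 131 130 129 127 126 124 121 119 118 118 116 114 113 112 111 112 113 115 118 121 122 125 124 119 102 84 88 107 125 134 136
now 0.034 131 131 130 130 130 131 131 131 132 132 131 132 133 139 148 155 158 158 159 160 160 160 158 150 129 105 95 110 145 176 181 160 119 72 34 25 39 66 95 119 132 134 133 133 130 127 123 119 114 111 111 111 111 110 110 114 120 125 129 129 130 134 135 133 124 106 85 86 104 122 133 136
```

View pics/endw.png

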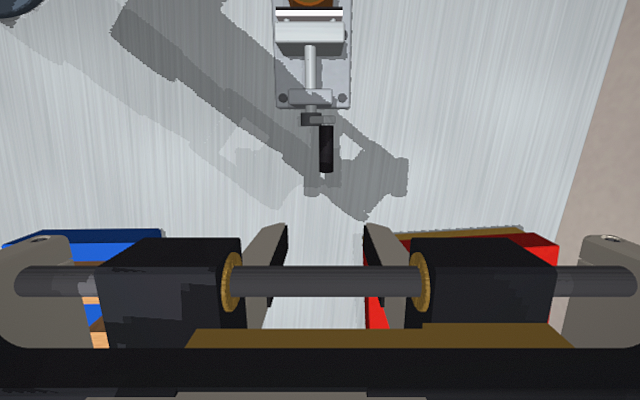

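The wrist view shows the vise at the top edge, jar clamped, with the grip at (326,148) released. I'll move the camera over the pad for a direct measurement of its gap.

```bash

python3 -m pendant '{"twist":[[0,0,0],[0,0,0],[0,0,0],[0,0,0],[0,0,0]],"dp":[[0.02,-0.004,0],[0.05,-0.01,0],[0.08,-0.02,0],[0.1,-0.03,0],[0.1,-0.03,0]],"hand":[0.5,0.5,0.5,0.5,0.5]}'
python3 -m pendant '{"twist":[[0,0,0],[0,0,0]],"dp":[[0,0,0],[0,0,0]],"hand":[0.5,0.5]}'
python3 - <<'E'
from h import *
y=np.radians(5);ex=np.array([np.cos(y),np.sin(y)]);ey=np.array([-ex[1],ex[0]]);bed=np.array([.506,-.0735])
w=grab_frame("wrist");c=w["color"]
P=[proj(w,(*(bed+ex*a+ey*b),.108)) for a in(-.05,.05) for b in(-.075,.06)];print(np.round(P))
P=np.array(P);u0,v0=P.min(0).astype(int)-8;u1,v1=P.max(0).astype(int)+8;u0=max(u0,0);v0=max(v0,0)
k=c[v0:v1,u0:u1];s=min(800/k.shape[1],600/k.shape[0]);cv2.imwrite("pics/fin.png",cv2.resize(k,None,fx=s,fy=s,interpolation=cv2.INTER_CUBIC));print(u0,v0,s)
h=cv2.cvtColor(c,cv2.COLOR_BGR2GRAY)
for a in(-.036,.036):
  Y=np.arange(-.07,-.015,.001);print(*(f"{int(round(v*1000))}:{h[int(round(q[1])),int(round(q[0]))]}" for v in Y for q in[proj(w,(*(bed+ex*a+ey*v),.108))]))
E
```

```text
t: 23.15
ee_pos: [0.5076, -0.2095, 0.3443]
tool_rot: [-2.12, -2.317, 0.0]
wrist_force: [0.5, -0.8, 0.4]
width: 0.0466
grip_force: 0.0
t: 23.35
ee_pos: [0.5089, -0.2121, 0.3441]
tool_rot: [-2.123, -2.315, 0.0]
wrist_force: [-1.1, -0.4, -0.8]
width: 0.0462
grip_force: 0.0
[[296. 128.]
 [293.  17.]
 [369. 128.]
 [373.  17.]]
284 8 4.6875
-70:112 -69:112 -68:92 -67:105 -66:127 -65:140 -64:140 -63:138 -62:140 -61:141 -60:141 -59:141 -58:143 -57:141 -56:141 -55:140 -54:139 -53:144 -52:145 -51:145 -50:142 -49:141 -48:144 -47:144 -46:141 -45:132 -44:109 -43:81 -42:81 -41:85 -40:99 -39:87 -38:87 -37:157 -36:254 -35:255 -34:252 -33:252 -32:255 -31:255 -30:8 -29:27 -28:27 -27:83 -26:165 -25:186 -24:180 -23:180 -22:178 -21:176 -20:174 -19:170 -18:170 -17:162 -16:163 -15:163
-70:112 -69:106 -68:106 -67:146 -66:202 -65:224 -64:224 -63:219 -62:219 -61:220 -60:220 -59:219 -58:218 -57:218 -56:219 -55:219 -54:219 -53:220 -52:218 -51:218 -50:216 -49:214 -48:217 -47:217 -46:215 -45:197 -44:159 -43:50 -42:50 -41:76 -40:99 -39:91 -38:156 -37:156 -36:254 -35:255 -34:252 -33:255 -32:255 -31:255 -30:7 -29:26 -28:26 -27:85 -26:170 -25:192 -24:186 -23:186 -22:186 -21:185 -20:185 -19:183 -18:184 -17:184 -16:185 -15:184
```

View pics/fin.png

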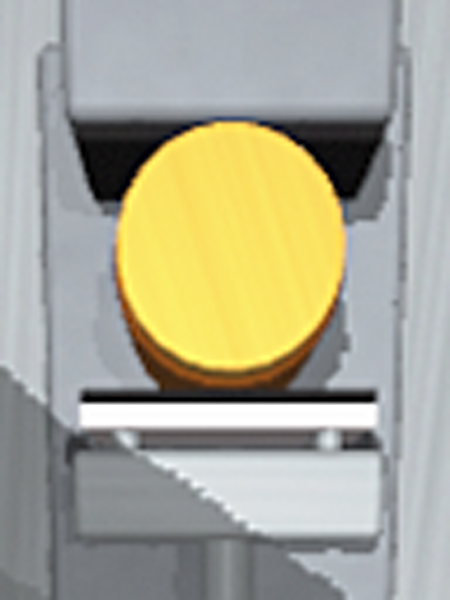

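The picture shows the jar upright and centred, touching the fixed jaw at the top and the pad at row 395. The pad-to-jaw gap is about 6 mm (rows 430-452), which is half of its 12 mm travel.

```bash
python3 -c "
from plant import *
print(close_job())"
```

```text
the job is handed in; nothing more can be done
None
```

The wide jar stands upright and centred in the vise, clamped with the sprung pad about 6 mm (half) into its travel; the gripper is clear, nothing else was picked up or touched, and the job was handed in at about 23 s (no verdict came back).

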